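# Probe the counting well and shut its lid

### The arm

A 6-joint arm with a two-finger parallel gripper is mounted at the origin on a cart in front of the work surface, level with it; the furniture and walls round the work are solid. World frame = base frame: x ahead of the robot, y to its left, z up, the work surface at z = 0. Lengths are in m, angles in rad, forces in N, time in s.
With the tool pointing down it reaches from about 0.375 to 0.825 m from the base axis. Payload 5.5 kg.
Tool frame: the origin (TCP) lies midway between the tips of the shut fingers; the grasp point (between the pads) lies 19 mm behind it; z points along the fingers, y is the line along which they close (so a half turn about z gives the same grasp; the last joint's range is limited). The gripper opens to 85 mm and grips with 20 to 120 N. Pads are 22 mm wide; open, the fingers measure 114 mm over their backs; the gripper's body (76 mm by 85 mm) begins 54 mm behind the grasp point. The pads swing forward as they close: fully open they stand 13 mm farther back than shut.
Start: joints at [1.258, 0.314, -0.047, 1.21, 0, 1.571], TCP at [0.185, 0.571, 0.231] pointing down, gripper open.
Joint ranges: [-2.67, 2.67], [-0.69, 1.73], [-1.03, 1.25], [-2.08, 2.16], [-1.42, 1.45], [-3.14, 3.14]. Speed limits (rad/s): [2.39, 2.39, 3.01, 3.14, 3.14, 3.14].

### API

Orientations are given as a unit quaternion [x, y, z, w].
In Python, from plant import state, capture, camera_info, order, find_in, cut_out, landmark_of gives the robot as it stands.
- The arm moves only by the tool arm_command, never from a script. Its argument "plan" is a list of rows, each a list of 7 numbers: the opening, from 0 (shut) to 1 (fully open), then the shift along the world's x, y, z as a fraction of full scale, then the turn, a rotation vector about the world's x, y, z as a fraction of full scale. A call has 1 to 12 rows; each row is the pose to reach, as a shift and turn from the pose commanded when the call began; what a row does not reach only later rows make up. Full scale, the value 1, is 0.2 m for a shift and 120 degrees for a turn. A row lasts 1/8 s, in which the tool goes at most 62.5 mm and 10.7 degrees, less where a joint would pass 70% of its speed; a pose out of reach is approached as far as the arm can. A call with a number of a shift or a turn outside -1 to 1 is refused whole. A call with a gripper value outside its range is refused whole. The fingers move at their own pace and stop on an object; "squeeze" is the grip in N (left out, the last holds). Time passes only in rows, so rows that repeat a pose let the fingers close. It gives the time, the measured TCP pose, the force, the opening and the grip force at its end, in the units of the state.
- state(): the state, without advancing time (a new reading comes with each control period).
- capture(name): name is "side" or "top"; returns the picture (400x640x3 uint8, red, green, blue); there is no depth.
- camera_info(name): a dict with "intrinsics" (3x3 intrinsics, pixels), "R" (3x3) and "t" (3): a world point X has camera coordinates R X + t. Camera axes: x right, y down, z forward; pixel columns grow to the right and rows downward; lengths in m; the calibration is good to about 2 mm. A picture is of the moment at which its call begins. camera_info takes no time and is no camera call.
- order.finish_job(): hands the job in; it is judged then, once.
Trained networks look in the newest picture that a camera, given by its name, has taken for a name from the list of things; names that differ only in an ending like _2 or _b are one class to them, and where a whole thing is asked for, a point or a joint stands for the part that bears it (a point fixed in the world has none). Each returns a list of dicts, best first, with "score" (0 to 1); they miss things now and then, are a little off and sometimes report something else, mostly with a low value. They report only what shows in the picture. A call takes as long as a camera call.
- find_in(label, camera): "xyz" ([x, y, z] in m, in the coordinates of the camera as it stood for that picture, good to about 4 mm: the middle of the surface that is visible of it).
- cut_out(label, camera): "mask" (400x640 bool, what is visible of it).
- landmark_of(label, camera): "xyz" ([x, y, z] in m, in the coordinates of the camera as it stood for that picture, good to about 4 mm: a listed point, or the origin of a listed thing).
The state is a dict: "time": time; "q": joint angles; "dq": joint speeds; "joint_torque": joint torques, N m; "tcp_pos": TCP position; "tcp_rot": TCP orientation; "wrist_force": force on the tool from outside, world axes, zero at the start; "wrist_torque": the same for the moment, N m; "grip_width": finger opening in m; "finger_force": force on a finger pad.
Only numpy, scipy, OpenCV 4.12 (cv2) and the standard library are available. Lean on these libraries where they do the work, as an engineer would, in place of code of your own. Each camera call takes 0.05 s, during which the arm holds its last target. There are 200 camera calls.

### The job

Take the angled probe from its rest and dip its downturned tip well inside the open metal counting well, hold it there for about a second without knocking the probe against the well, then lay the probe back in its rest. Also push the well's hinged lid over and press it fully shut after the dip, and leave the capped vial and the capped jar where they stand.

Things in the scene. Friction and masses are not known exactly. Their poses are not given: they have to be found in the camera images.
- probe: Angled probe: level grey handle with a dark band at its middle, 110 mm long (its x), 18 wide (y), 20 high, and a thin steel rod (7 mm) that leaves its front (+x) and turns straight down 80 mm ahead of the origin. Origin: middle of the handle, z up. 0.12 kg. Starts lying in the two forks of its rest; grip across the handle's middle from above.
- probe_tip (a point): The lower end of the probe's downturned rod (dark end piece 10 mm thick, 22 mm long), at [0.080, 0, -0.060] m in the probe's frame.
- probe_rest: The rest: fixed stand, dark base plate 130 x 70 x 8 mm, two fork posts at x = -38 and +38 mm (each 10 mm thick, 40 wide). Fork slots 30 mm wide with flared tops, floors 75 mm and tops 100 mm above the table. Origin: centre of its underside. The handle lies along its x.
- rest_seat (a point): Where the middle of the probe's handle lies when it rests in the forks: 85 mm above the rest's origin.
- well: The counting well: a fixed open round bright metal pot, 66 mm outside, bore 54 mm, rim 60 mm and inner floor 6 mm above the table, on a flange 90 mm across, with a hinged lid. Origin: centre of its underside; +x points to the hinge side.
- well_mouth (a point): Centre of the well's mouth, level with the rim, 60 mm above the table.
- well_hinge (a point): Middle of the lid's hinge line, on the rim at +38 mm along the well's x, 61 mm above the table; the hinge line runs along the well's y.
- well_lid (a joint): Lid angle, rad: 0 shut flat on the rim, 1.57 upright, up to 2.0 leaning back. A round metal disc 66 mm across, 6 mm thick, with a small front tab that ends 83 mm from the hinge. Stiff hinge: it stays where it is left; about 2 N near its edge move it. Starts open.
- lid_centre (a point): Centre of the lid's outer (upper) face, 38 mm from the hinge line; 67 mm above the table when shut.
- vial: Bystander: small clear vial with a dark cap, 28 mm across, 63 mm high, origin at the centre of its underside. Leave it alone.
- pot: Bystander: wide clear jar with a cap, 60 mm across, 50 mm high, origin at the centre of its underside. Leave it alone.

How it is judged:
On the way:
1. the probe's tip is inside the well, at least 15 mm below the rim, for half a second (z of probe_tip in the frame of well_mouth below -0.015 m and horizontal distance between probe_tip and well_mouth below 0.027 m), for 0.5 s.
At the end, for the whole second after the job is handed in: The probe lies still and level in both forks of its rest (handle's middle within 20 mm of its seat, within 0.2 rad of the rest's line), the well's lid is shut to within 0.06 rad, and the vial and the jar are within 30 mm of where they stood (distance between probe and rest_seat below 0.02 m and angle between the x axis of probe and the x axis of probe_rest, either way round below 0.2 rad and angle between probe's own z axis and vertical below 0.2 rad and linear speed of probe below 0.02 m/s and value of joint well_lid below 0.06 rad and distance of each of vial, pot from where it was at the start of the episode below 0.03 m); the robot touches nothing.
It fails at once if the probe is knocked against the well (over 12 N) (contact force between probe and well above 12 N).
It fails at once if the vial is knocked away or over (distance of vial from where it was at the start of the episode above 0.03 m or angle between vial's own z axis and vertical above 0.5 rad).
It fails at once if the jar is knocked away or over (distance of pot from where it was at the start of the episode above 0.03 m or angle between pot's own z axis and vertical above 0.5 rad).
It also fails if it takes over 64 s, if anything falls off the work surface, if the arm or the gripper's body presses on something with over 40 N, if the wrist force passes 120 N, or if a joint passes its speed limit or range.

## Working session

There is one attempt and no reset: what is moved stays moved. The work goes in short steps, Python scripts to look and compute and a tool call to move; the robot and the scene stay as the last step left them, time stands still between calls to the robot, and variables do not carry over. Pictures are saved under pics/ and viewed, at most 12 in all, crops included, and the job is handed in when it is done.

Besides the shell and the picture viewer there is one more tool, called after "Call:" as name([rows], argument=value, ...), one row to a line, values as JSON. arm_command: Moves the arm, as the interface text tells. Shift numbers are shares of 0.2 m and turn numbers shares of 120 degrees, none past 1 either way. Its arguments: {"type":"object","properties":{"plan":{"type":"array"},"squeeze":{"type":"number"}},"required":["plan"]}

```bash
mkdir -p pics; cat > h.py <<'E'
import numpy as np, cv2
from plant import state, capture, camera_info, order, find_in, cut_out, landmark_of
def w(cam,p):
    c=camera_info(cam); return np.array(c["R"]).T@(np.array(p)-np.array(c["t"]))
def px(cam,X):
    c=camera_info(cam); p=np.array(c["intrinsics"])@(np.array(c["R"])@np.array(X)+np.array(c["t"])); return p[:2]/p[2]
def save(cam,name):
    im=capture(cam); cv2.imwrite(f"pics/{name}.png",im[:,:,::-1]); return im
E
python3 - <<'E'
from h import *
ims=[save(c,c+"0") for c in("side","top")]
cv2.imwrite("pics/both0.png",np.vstack(ims)[:,:,::-1][:, :])
np.set_printoptions(precision=4,suppress=True)
for n in ["probe","probe_tip","probe_rest","rest_seat","well","well_mouth","well_hinge","lid_centre","vial","pot"]:
  for c in("side","top"):
    r=landmark_of(n,c)
    print(n,c,[(w(c,d["xyz"]),round(d["score"],2)) for d in r[:2]])
print(state()["time"],state()["tcp_rot"])
E
```

```text
probe side [(array([ 0.515 , -0.2819,  0.0862]), 0.64)]
probe top [(array([ 0.5179, -0.282 ,  0.0833]), 0.72)]
probe_tip side [(array([ 0.5911, -0.316 ,  0.0221]), 0.63)]
probe_tip top [(array([ 0.593 , -0.3189,  0.0249]), 0.93)]
probe_rest side [(array([ 0.5172, -0.2786,  0.0006]), 0.77)]
probe_rest top [(array([ 0.5121, -0.2842, -0.0023]), 0.95), (array([ 0.5148, -0.2834,  0.0869]), 0.39)]
rest_seat side [(array([ 0.5153, -0.2826,  0.0857]), 0.67)]
rest_seat top [(array([ 0.5137, -0.2792,  0.0834]), 0.62)]
well side [(array([ 0.5225,  0.0376, -0.0011]), 0.83)]
well top [(array([ 0.5209,  0.0393, -0.0018]), 0.94)]
well_mouth side [(array([0.5176, 0.0433, 0.0575]), 0.85)]
well_mouth top [(array([0.5193, 0.0389, 0.0617]), 0.83)]
well_hinge side [(array([0.5585, 0.0311, 0.0594]), 0.78), (array([0.5138, 0.0409, 0.059 ]), 0.43)]
well_hinge top [(array([0.5605, 0.0304, 0.0595]), 0.95), (array([ 0.5209,  0.039 , -0.0012]), 0.75)]
lid_centre side [(array([0.5749, 0.0253, 0.1002]), 0.55)]
lid_centre top [(array([0.5764, 0.0237, 0.0968]), 0.68)]
vial side [(array([ 0.4255, -0.1154, -0.0006]), 0.87), (array([ 0.5948, -0.0863, -0.0014]), 0.71)]
vial top [(array([ 0.4279, -0.1173,  0.0056]), 0.7)]
pot side [(array([ 0.5923, -0.0873, -0.0033]), 0.72)]
pot top [(array([ 0.5934, -0.0892,  0.0009]), 0.88)]
1.1 [0.1558 0.9878 0.     0.    ]
```

View pics/side0.png

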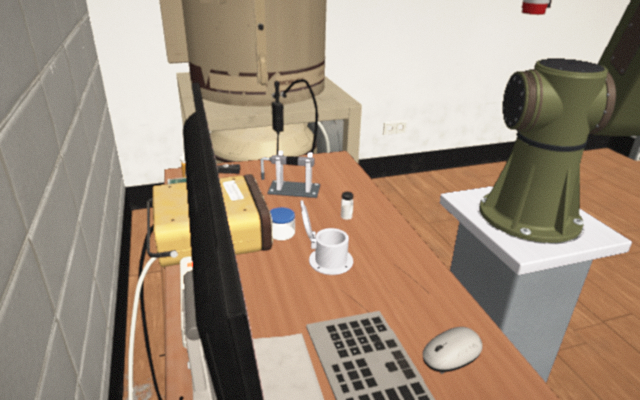

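View pics/top0.png

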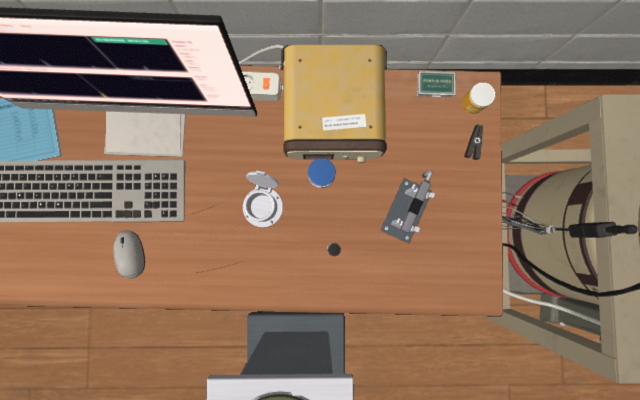

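The side view shows the well at (332,250) with its lid leaning back away from the robot, the rest with the probe at (295,175), the vial at (347,205) and the jar at (283,223). The top view shows the same: well (263,207), probe (415,205), jar (321,173) and vial (334,249). I'll refine the yaws from the masks.

```bash
cat >> h.py <<'E'
def back(cam,uv,z):
    c=camera_info(cam);K,R,t=(np.array(c[k]) for k in("intrinsics","R","t"))
    d=R.T@np.linalg.solve(K,[*uv,1]); o=-R.T@t; return o+d*(z-o[2])/d[2]
def axis(cam,label,z):
    m=cut_out(label,cam)[0]["mask"]; v,u=np.nonzero(m)
    P=np.array([back(cam,p,z)[:2] for p in zip(u,v)]).astype(np.float32)
    (cx,cy),s,a=cv2.minAreaRect(P); d=np.linalg.svd(P-P.mean(0),full_matrices=False)[2][0]
    return P.mean(0),(cx,cy),s,a,np.degrees(np.arctan(d[1]/d[0]))
E
python3 - <<'E'
from h import *
capture("top");capture("side")
print("probe",axis("top","probe",.09)); print("rest",axis("top","probe_rest",.008))
for k in range(3):
  for c in("top","side"):
    capture(c)
    for a,b in(("probe","probe_tip"),("well_mouth","well_hinge")):
      A,B=landmark_of(a,c),landmark_of(b,c)
      if A and B:
        A,B=w(c,A[0]["xyz"]),w(c,B[0]["xyz"]);d=B-A;print(c,a,A.round(4),B.round(4),np.degrees(np.arctan2(d[1],d[0])).round(1))
E
```

```text
probe (array([0.5732473 , 0.02923141], dtype=float32), (0.5739155411720276, 0.02911534160375595), (0.06441118568181992, 0.027901917695999146), 66.52224731445312, np.float32(71.313286))
rest (array([ 0.42800575, -0.11811767], dtype=float32), (0.4283260107040405, -0.11855727434158325), (0.028763089329004288, 0.02638031169772148), 89.69132995605469, np.float32(63.78223))
top probe [ 0.5153 -0.2852  0.0843] [ 0.5948 -0.3192  0.0263] -23.2
top well_mouth [0.5213 0.0376 0.0655] [0.5571 0.0309 0.0626] -10.6
side probe [ 0.5136 -0.2773  0.0837] [ 0.5895 -0.3162  0.0216] -27.1
side well_mouth [0.5189 0.0447 0.0606] [0.5593 0.0325 0.0604] -16.8
top probe [ 0.5155 -0.2808  0.0864] [ 5.10e-01 -2.81e-01  2.00e-04] -177.4
top well_mouth [0.5235 0.0393 0.0638] [0.5595 0.0302 0.0604] -14.2
side probe [ 0.5237  0.0379 -0.0039] [ 0.589  -0.3147  0.0205] -79.5
side well_mouth [0.5212 0.0422 0.0588] [0.5595 0.0304 0.0616] -17.1
top probe [ 0.5151 -0.2828  0.0854] [ 0.5932 -0.319   0.0227] -24.9
top well_mouth [0.5196 0.0392 0.0637] [0.5568 0.0306 0.0608] -13.0
side probe [ 0.5137 -0.2798  0.0832] [ 0.5907 -0.3148  0.0179] -24.4
side well_mouth [0.5196 0.044  0.0569] [0.5589 0.0317 0.0577] -17.4
```

Call:
arm_command([
  [1,0.2,-0.2,0,0,0,0],
  [1,0.4,-0.4,0,0,0,0],
  [1,0.6,-0.6,0,0,0,0],
  [1,0.8,-0.8,0,0,0,0],
  [1,1,-1,0,0,0,0],
  [1,1,-1,0,0,0,0],
])

```text
time: 3.55
tcp_pos: [0.387, 0.3683, 0.2315]
tcp_rot: [0.159, 0.987, -0.0, 0.0]
wrist_force: [0.8, 0.1, 0.4]
grip_width: 0.0856
finger_force: 0.0
```

Call:
arm_command([
  [1,0.15,-0.25,0,0,0,0],
  [1,0.3,-0.5,0,0,0,0],
  [1,0.4,-0.75,0,0,0,0],
  [1,0.5,-1,0,0,0,0],
])

```text
time: 4.05
tcp_pos: [0.4849, 0.1704, 0.2314]
tcp_rot: [0.155, 0.988, 0.0, 0.0]
wrist_force: [0.6, -0.4, 0.1]
grip_width: 0.0858
finger_force: 0.0
```

Call:
arm_command([
  [1,0.1,-0.25,0,0,0,0],
  [1,0.15,-0.5,0,0,0,0],
  [1,0.15,-0.75,0,0,0,0],
  [1,0.15,-1,0,0,0,0],
])

```text
time: 4.55
tcp_pos: [0.5147, -0.0296, 0.2313]
tcp_rot: [0.155, 0.988, 0.0, 0.0]
wrist_force: [0.8, 0.2, 0.7]
grip_width: 0.0852
finger_force: 0.0
```

Call:
arm_command([
  [1,0,-0.25,0,0,0,-0.02],
  [1,0,-0.5,0,0,0,-0.04],
  [1,0,-0.75,0,0,0,-0.06],
  [1,0,-1,0,0,0,-0.06],
  [1,0,-1,0,0,0,-0.06],
])

```text
time: 5.18
tcp_pos: [0.5149, -0.2311, 0.2311]
tcp_rot: [0.219, 0.976, -0.0, 0.0]
wrist_force: [-0.4, 0.3, -0.2]
grip_width: 0.0856
finger_force: 0.0
```

```bash
python3 - <<'E'
from h import *
from scipy.spatial.transform import Rotation as Ro
s=state();print(s["time"],s["tcp_pos"],s["q"],s["wrist_force"]);y=Ro.from_quat(s["tcp_rot"]).as_matrix()[:,1];print(np.degrees(np.arctan2(y[1],y[0])))
E
```

```text
5.175 [ 0.51492302 -0.23111338  0.23105305] [-4.21760737e-01  2.46229306e-01 -1.37044374e-01  1.18720052e+00
 -2.05638235e-04  2.00378584e-02] [-0.4271125   0.25015257 -0.15674613]
64.6868013511324
```

Call:
arm_command([
  [1,0,-0.15,0,0,0,0],
  [1,0,-0.25,0,0,0,0],
  [1,0,-0.25,-0.2,0,0,0],
  [1,0,-0.25,-0.4,0,0,0],
  [1,0,-0.25,-0.5,0,0,0],
  [1,0,-0.25,-0.6,0,0,0],
  [1,0,-0.25,-0.7,0,0,0],
  [1,0,-0.25,-0.77,0,0,0],
  [1,0,-0.25,-0.83,0,0,0],
  [1,0,-0.25,-0.83,0,0,0],
])

```text
time: 6.42
tcp_pos: [0.5142, -0.2786, 0.0645]
tcp_rot: [0.217, 0.976, 0.0, -0.001]
wrist_force: [-0.4, 0.2, -0.2]
grip_width: 0.0852
finger_force: 0.0
```

```bash
python3 - <<'E'
from h import *
a=capture("side")[130:230,220:380];b=capture("top")[140:260,340:500]
cv2.imwrite("pics/g1.png",np.hstack([cv2.resize(a,(400,250)),cv2.resize(b,(400,250))])[:,:,::-1])
print(state()["wrist_force"])
E
```

```text
[ 0.06317047 -0.50286543  0.3897654 ]
```

View pics/g1.png

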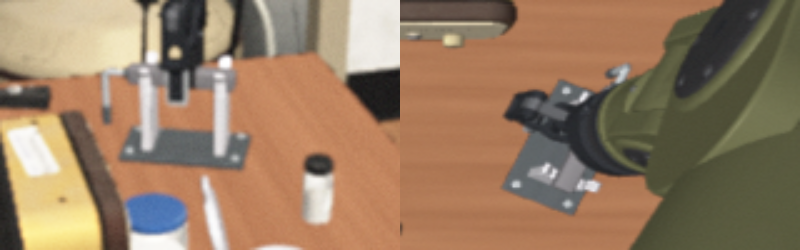

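The fingers (177,85 in the left crop) stand between the two fork posts (148 and 222), straddling the handle. Closing now.

Call:
arm_command([
  [0,0,0,0,0,0,0],
  [0,0,0,0,0,0,0],
  [0,0,0,0,0,0,0],
  [0,0,0,0,0,0,0],
  [0,0,0,0,0,0,0],
  [0,0,0,0,0,0,0],
  [0,0,0,0,0,0,0],
  [0,0,0,0,0,0,0],
], squeeze=60)

```text
time: 7.52
tcp_pos: [0.5149, -0.2793, 0.0657]
tcp_rot: [0.218, 0.976, -0.0, 0.0]
wrist_force: [-1.3, -0.2, 5.2]
grip_width: 0.017
finger_force: 59.0
```

Call:
arm_command([
  [0,0,0,0.05,0,0,0],
  [0,0,0,0.1,0,0,0],
  [0,0,0,0.2,0,0,0],
  [0,0,0,0.35,0,0,0],
  [0,0,0,0.5,0,0,0],
  [0,0,0,0.65,0,0,0],
  [0,0,0,0.65,0,0,0],
])

```text
time: 8.4
tcp_pos: [0.5163, -0.2799, 0.1982]
tcp_rot: [0.217, 0.976, -0.001, 0.002]
wrist_force: [-0.1, -0.2, -2.6]
grip_width: 0.017
finger_force: 58.5
```

```bash
python3 - <<'E'
from h import *
s=state();T=s["tcp_pos"];print(s["time"],T,s["tcp_rot"],s["wrist_force"],s["grip_width"])
for k in range(2):
  for c in("side","top"):
    save(c,c+"_l")
    for n in("probe","probe_tip"):
      print(c,n,[((w(c,d["xyz"])-T).round(4),round(d["score"],2)) for d in landmark_of(n,c)[:2]])
E
```

```text
8.4 [ 0.51628441 -0.27990388  0.19821784] [ 2.17446955e-01  9.76068811e-01 -6.40527650e-04  2.46711490e-03] [-0.12301564 -0.19506793 -2.56714018] 0.017026613400190786
side probe [(array([0.0019, 0.0021, 0.0188]), 0.92)]
side probe_tip [(array([ 0.0801, -0.0352, -0.0425]), 0.72)]
top probe [(array([-0.0007, -0.0022,  0.0152]), 0.81)]
top probe_tip [(array([ 0.0758, -0.0319, -0.0431]), 0.59)]
side probe [(array([-0.0007,  0.0002,  0.0142]), 0.72)]
side probe_tip [(array([ 0.0742, -0.0325, -0.0472]), 0.65)]
top probe [(array([-0.0004, -0.001 ,  0.0157]), 0.87)]
top probe_tip [(array([ 0.0765, -0.0346, -0.0435]), 0.6)]
```

View pics/side_l.png

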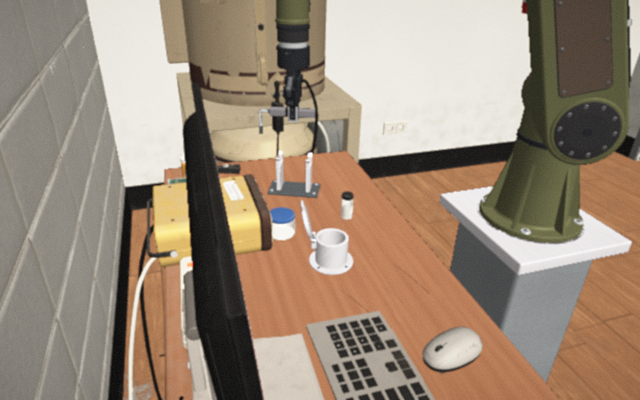

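The probe hangs level at (290,113), clear of the rest. The tip offset from the TCP is about (0.075, -0.034, -0.044). Carrying it to above the well.

Call:
arm_command([
  [0,-0.03,0.1,0,0,0,0],
  [0,-0.06,0.3,0,0,0,0],
  [0,-0.1,0.5,0,0,0,0],
  [0,-0.15,0.75,0,0,0,0],
  [0,-0.2,1,0,0,0,0],
])

```text
time: 9.62
tcp_pos: [0.4735, -0.0769, 0.1954]
tcp_rot: [0.217, 0.976, 0.0, 0.0]
wrist_force: [0.7, 1.0, -0.7]
grip_width: 0.0172
finger_force: 58.7
```

Call:
arm_command([
  [0,-0.05,0.25,0,0,0,0],
  [0,-0.1,0.5,0,0,0,0],
  [0,-0.14,0.68,0,0,0,0],
  [0,-0.15,0.77,0,0,0,0],
  [0,-0.15,0.77,0,0,0,0],
  [0,-0.15,0.77,-0.15,0,0,0],
  [0,-0.15,0.77,-0.15,0,0,0],
  [0,-0.15,0.77,-0.15,0,0,0],
])

```text
time: 10.62
tcp_pos: [0.4446, 0.0744, 0.1659]
tcp_rot: [0.218, 0.976, -0.0, 0.0]
wrist_force: [-0.6, 0.1, -1.3]
grip_width: 0.017
finger_force: 58.6
```

```bash
python3 - <<'E'
from h import *
s=state();T=s["tcp_pos"];print(s["time"],T,s["wrist_force"])
for k in range(3):
  for c in("side","top"):
    im=save(c,c+"_d")
    for n in("probe_tip","well_mouth"):
      print(c,n,[((w(c,d["xyz"])).round(4),round(d["score"],2)) for d in landmark_of(n,c)[:1]])
a=capture("side")[150:290,260:420];b=capture("top")[150:270,200:360]
cv2.imwrite("pics/d1.png",np.hstack([cv2.resize(a,(400,350)),cv2.resize(b,(400,350))])[:,:,::-1])
E
```

```text
10.625 [0.44464404 0.07443576 0.16590317] [-0.63850833  0.10814303 -1.27759257]
side probe_tip [(array([0.5205, 0.0408, 0.1214]), 0.61)]
side well_mouth [(array([0.5169, 0.044 , 0.0604]), 0.89)]
top probe_tip [(array([0.5271, 0.0367, 0.1299]), 0.8)]
top well_mouth [(array([0.5243, 0.0364, 0.0618]), 0.95)]
side probe_tip [(array([0.5212, 0.0417, 0.1223]), 0.83)]
side well_mouth [(array([0.5207, 0.0436, 0.0578]), 0.96)]
top probe_tip [(array([0.5247, 0.0418, 0.1267]), 0.63)]
top well_mouth [(array([0.5234, 0.0395, 0.0655]), 0.85)]
side probe_tip [(array([0.5211, 0.0395, 0.119 ]), 0.64)]
side well_mouth [(array([0.5181, 0.0447, 0.0622]), 0.61)]
top probe_tip [(array([0.5217, 0.0406, 0.1265]), 0.57)]
top well_mouth [(array([0.5219, 0.0386, 0.0629]), 0.91)]
```

View pics/d1.png

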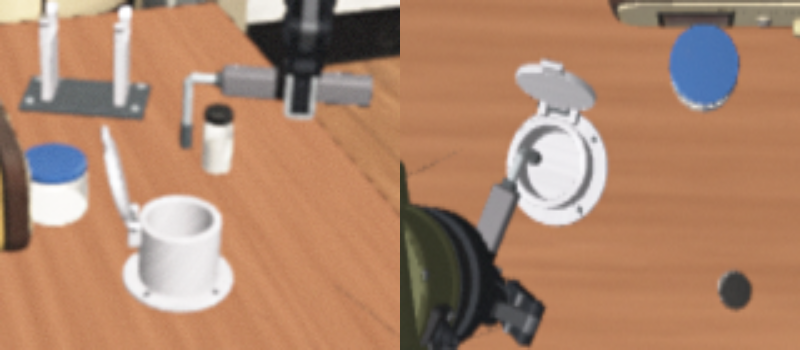

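The tip (185,140 left crop; 535,157 right crop) hovers over the mouth. Measurements put it within about 2 mm of centre and about 62 mm above the rim, and the lid is behind it and clear. Dipping straight down about 92 mm.

Call:
arm_command([
  [0,0,0,-0.06,0,0,0],
  [0,0,0,-0.12,0,0,0],
  [0,0,0,-0.18,0,0,0],
  [0,0,0,-0.24,0,0,0],
  [0,0,0,-0.29,0,0,0],
  [0,0,0,-0.34,0,0,0],
  [0,0,0,-0.38,0,0,0],
  [0,0,0,-0.42,0,0,0],
  [0,0,0,-0.45,0,0,0],
  [0,0,0,-0.46,0,0,0],
  [0,0,0,-0.46,0,0,0],
  [0,0,0,-0.46,0,0,0],
])

```text
time: 13.12
tcp_pos: [0.4449, 0.0749, 0.0736]
tcp_rot: [0.217, 0.976, 0.0, 0.0]
wrist_force: [-0.1, 0.2, -1.4]
grip_width: 0.0174
finger_force: 58.6
```

Call:
arm_command([
  [0,0,0,0,0,0,0],
  [0,0,0,0,0,0,0],
  [0,0,0,0,0,0,0],
  [0,0,0,0,0,0,0],
  [0,0,0,0,0,0,0],
  [0,0,0,0,0,0,0],
  [0,0,0,0,0,0,0],
  [0,0,0,0,0,0,0],
])

```text
time: 14.12
tcp_pos: [0.4446, 0.0749, 0.0733]
tcp_rot: [0.217, 0.976, -0.0, -0.0]
wrist_force: [-1.4, -0.2, -1.3]
grip_width: 0.0169
finger_force: 58.6
```

```bash
python3 - <<'E'
from h import *
s=state();print(s["time"],s["tcp_pos"],s["wrist_force"],s["grip_width"])
a=capture("side")[150:290,260:420];b=capture("top")[150:270,200:360]
cv2.imwrite("pics/d2.png",np.hstack([cv2.resize(a,(400,350)),cv2.resize(b,(400,350))])[:,:,::-1])
E
```

```text
14.125 [0.44461508 0.07486567 0.07329069] [-1.36727069 -0.23168259 -1.30712488] 0.016861757538997126
```

View pics/d2.png

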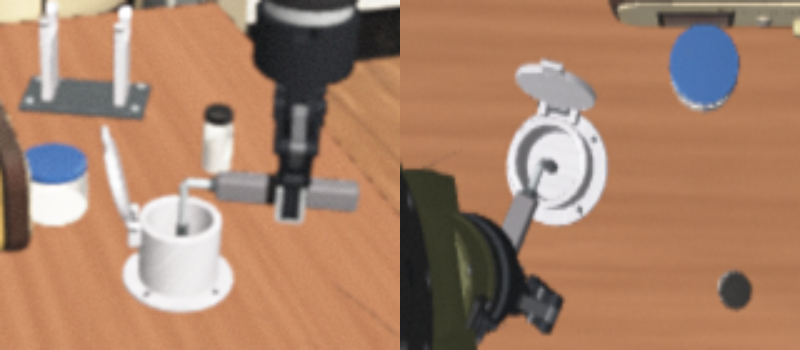

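The tip is inside the mouth (182,228 left; 547,166 right), about 30 mm below the rim, and the wrist feels no contact. Lifting it out and carrying it back.

Call:
arm_command([
  [0,0,0,0.06,0,0,0],
  [0,0,0,0.12,0,0,0],
  [0,0,0,0.2,0,0,0],
  [0,0,0,0.28,0,0,0],
  [0,0,0,0.36,0,0,0],
  [0,0,0,0.48,0,0,0],
  [0,0,0,0.6,0,0,0],
  [0,0,0,0.62,0,0,0],
])

```text
time: 15.22
tcp_pos: [0.446, 0.0751, 0.1996]
tcp_rot: [0.217, 0.976, 0.001, 0.002]
wrist_force: [0.6, -0.7, -1.9]
grip_width: 0.0173
finger_force: 58.6
```

Call:
arm_command([
  [0,0.05,-0.2,0,0,0,0],
  [0,0.1,-0.4,0,0,0,0],
  [0,0.13,-0.6,0,0,0,0],
  [0,0.17,-0.8,0,0,0,0],
  [0,0.2,-1,0,0,0,0],
])

```text
time: 15.85
tcp_pos: [0.4844, -0.1264, 0.1968]
tcp_rot: [0.217, 0.976, 0.0, -0.0]
wrist_force: [0.5, 0.1, -1.4]
grip_width: 0.017
finger_force: 58.8
```

Call:
arm_command([
  [0,0.05,-0.25,0,0,0,0],
  [0,0.1,-0.5,0,0,0,0],
  [0,0.14,-0.68,0,0,0,0],
  [0,0.15,-0.77,0,0,0,0],
  [0,0.15,-0.77,0,0,0,0],
  [0,0.15,-0.77,0,0,0,0],
])

```text
time: 16.6
tcp_pos: [0.5142, -0.2779, 0.197]
tcp_rot: [0.217, 0.976, 0.0, -0.0]
wrist_force: [-0.4, -0.2, -1.5]
grip_width: 0.0172
finger_force: 58.9
```

```bash
python3 - <<'E'
from h import *
s=state();T=s["tcp_pos"];print(s["time"],T,s["tcp_rot"],s["wrist_force"],s["grip_width"])
for k in range(2):
  for c in("side","top"):
    capture(c)
    for n in("probe","rest_seat","probe_rest"):
      print(c,n,[((w(c,d["xyz"])).round(4),round(d["score"],2)) for d in landmark_of(n,c)[:1]])
E
```

```text
16.6 [ 0.51421893 -0.2778976   0.19704355] [ 2.17085214e-01  9.76152472e-01  3.86218277e-04 -4.59693704e-04] [-0.3719446  -0.24762077 -1.54493803] 0.017159656794523727
side probe [(array([ 0.5158, -0.2779,  0.2167]), 0.57)]
side rest_seat [(array([ 0.5139, -0.2841,  0.0833]), 0.86)]
side probe_rest [(array([ 0.517 , -0.2788,  0.0019]), 0.72)]
top probe [(array([ 0.5167, -0.2776,  0.2186]), 0.95)]
top rest_seat [(array([ 0.5128, -0.2833,  0.081 ]), 0.71)]
top probe_rest [(array([ 0.5123, -0.283 , -0.0035]), 0.96)]
side probe [(array([ 0.5157, -0.2775,  0.217 ]), 0.56)]
side rest_seat [(array([ 0.5182, -0.2813,  0.0842]), 0.83)]
side probe_rest [(array([ 0.5167, -0.2784,  0.0007]), 0.59)]
top probe [(array([ 0.5153, -0.2815,  0.2171]), 0.56)]
top rest_seat [(array([ 0.5115, -0.2785,  0.0842]), 0.72)]
top probe_rest [(array([ 0.5118, -0.284 , -0.001 ]), 0.63)]
```

Call:
arm_command([
  [0,0,-0.01,-0.15,0,0,0],
  [0,0,-0.01,-0.3,0,0,0],
  [0,0,-0.01,-0.4,0,0,0],
  [0,0,-0.01,-0.48,0,0,0],
  [0,0,-0.01,-0.54,0,0,0],
  [0,0,-0.01,-0.58,0,0,0],
  [0,0,-0.01,-0.61,0,0,0],
  [0,0,-0.01,-0.64,0,0,0],
  [0,0,-0.01,-0.65,0,0,0],
  [0,0,-0.01,-0.65,0,0,0],
])

```text
time: 18.65
tcp_pos: [0.5147, -0.2811, 0.0673]
tcp_rot: [0.217, 0.976, -0.0, 0.0]
wrist_force: [-0.1, -0.6, -0.6]
grip_width: 0.017
finger_force: 58.9
```

```bash
python3 - <<'E'
from h import *
s=state();print(s["tcp_pos"],s["wrist_force"],s["wrist_torque"])
for c in("side","top"):
    capture(c)
    print(c,[((w(c,d["xyz"])).round(4),round(d["score"],2)) for d in landmark_of("probe",c)[:1]])
E
```

```text
[ 0.51465642 -0.28112486  0.06734617] [-0.0637768  -0.60922453 -0.64441524] [0.00172628 0.02317485 0.03057496]
side [(array([ 0.5184, -0.2793,  0.0855]), 0.57)]
top [(array([ 0.5144, -0.2843,  0.0851]), 0.51)]
```

Call:
arm_command([
  [0,0,0,-0.007,0,0,0],
  [0.4,0,0,-0.007,0,0,0],
  [0.7,0,0,-0.007,0,0,0],
  [1,0,0,-0.007,0,0,0],
  [1,0,0,-0.007,0,0,0],
  [1,0,0,-0.007,0,0,0],
  [1,0,0,-0.007,0,0,0],
  [1,0,0,-0.007,0,0,0],
])

```text
time: 19.85
tcp_pos: [0.5146, -0.2811, 0.0659]
tcp_rot: [0.217, 0.976, 0.0, -0.0]
wrist_force: [0.5, -0.6, 0.8]
grip_width: 0.0857
finger_force: 0.0
```

Call:
arm_command([
  [1,0,0,0.05,0,0,0],
  [1,0,0,0.15,0,0,0],
  [1,0,0,0.3,0,0,0],
  [1,0,0,0.5,0,0,0],
  [1,0,0,0.75,0,0,0],
  [0,0,0,0.95,0,0,0],
  [0,0,0,0.95,0,0,0],
])

```text
time: 20.72
tcp_pos: [0.5166, -0.2822, 0.2606]
tcp_rot: [0.217, 0.976, -0.001, 0.004]
wrist_force: [0.1, -0.5, 0.9]
grip_width: 0.0514
finger_force: 0.0
```

```bash
python3 - <<'E'
from h import *
s=state();print(s["time"],s["tcp_pos"],s["wrist_force"])
for c in("side","top"):
    save(c,c+"_r")
    for n in("probe","probe_tip","well_hinge","lid_centre"):print(c,n,[((w(c,d["xyz"])).round(4),round(d["score"],2)) for d in landmark_of(n,c)[:1]])
E
```

```text
20.725 [ 0.51663125 -0.28220223  0.26063465] [ 0.05395135 -0.48057218  0.85873248]
side probe [(array([ 0.5164, -0.2796,  0.0846]), 0.61)]
side probe_tip [(array([ 0.5907, -0.3159,  0.0208]), 0.77)]
side well_hinge [(array([0.5595, 0.0309, 0.0619]), 0.88)]
side lid_centre [(array([0.5783, 0.0309, 0.099 ]), 0.52)]
top probe []
top probe_tip [(array([ 0.5971, -0.316 ,  0.0249]), 0.89)]
top well_hinge [(array([0.5588, 0.0311, 0.0614]), 0.72)]
top lid_centre []
```

View pics/side_r.png

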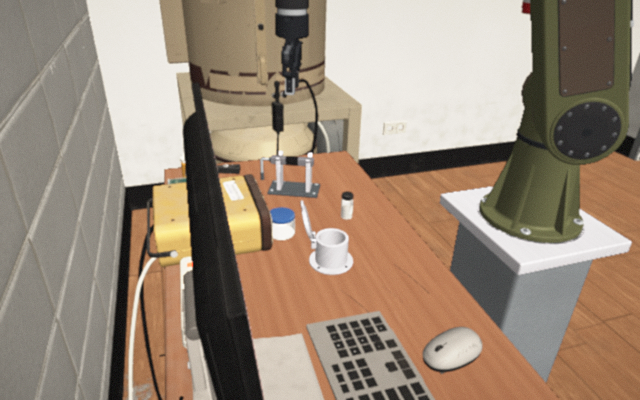

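The probe lies in both forks again ((293,160), networks confirm) and the lid still leans back at about (306,215). Before reaching behind the lid I'll check clearance to the yellow box and monitor.

```bash
python3 - <<'E'
from h import *
np.set_printoptions(precision=3,suppress=True)
for uv in((255,112),(286,150),(286,45)):
  for z in(.05,.1,.15,.2,.3,.4,.5):
    P=back("top",uv,z);print(uv,P,px("side",P))
for P in((.61,.017,.1),(.61,.017,.2)):print(px("top",P),px("side",P))
a=capture("side")[140:290,140:380]
b=capture("top")[80:240,180:380]
cv2.imwrite("pics/l1.png",np.hstack([cv2.resize(a,(400,300)),cv2.resize(b,(375,300))])[:,:,::-1])
E
```

```text
(255, 112) [0.725 0.051 0.05 ] [230.308 260.535]
(255, 112) [0.71  0.043 0.1  ] [235.865 234.707]
(255, 112) [0.695 0.035 0.15 ] [241.608 208.016]
(255, 112) [0.68  0.027 0.2  ] [247.546 180.418]
(255, 112) [0.65  0.012 0.3  ] [260.048 122.309]
(255, 112) [ 0.62  -0.004  0.4  ] [273.462  59.962]
(255, 112) [ 0.591 -0.019  0.5  ] [287.892  -7.104]
(286, 150) [ 0.642 -0.016  0.05 ] [266.524 234.635]
(286, 150) [ 0.632 -0.02   0.1  ] [270.265 211.835]
(286, 150) [ 0.621 -0.024  0.15 ] [274.157 188.109]
(286, 150) [ 0.611 -0.028  0.2  ] [278.211 163.4  ]
(286, 150) [ 0.591 -0.036  0.3  ] [286.844 110.777]
(286, 150) [ 0.57  -0.044  0.4  ] [296.258  53.398]
(286, 150) [ 0.55  -0.052  0.5  ] [306.562  -9.413]
(286, 45) [ 0.875 -0.016  0.05 ] [145.943 253.482]
(286, 45) [ 0.852 -0.02   0.1  ] [154.841 228.347]
(286, 45) [ 0.828 -0.024  0.15 ] [164.049 202.336]
(286, 45) [ 0.805 -0.028  0.2  ] [173.583 175.402]
(286, 45) [ 0.758 -0.036  0.3  ] [193.703 118.565]
(286, 45) [ 0.711 -0.044  0.4  ] [215.359  57.39 ]
(286, 45) [ 0.664 -0.052  0.5  ] [238.734  -8.641]
[267.436 160.592] [285.401 219.752]
[260.497 150.699] [284.594 173.338]
```

View pics/l1.png

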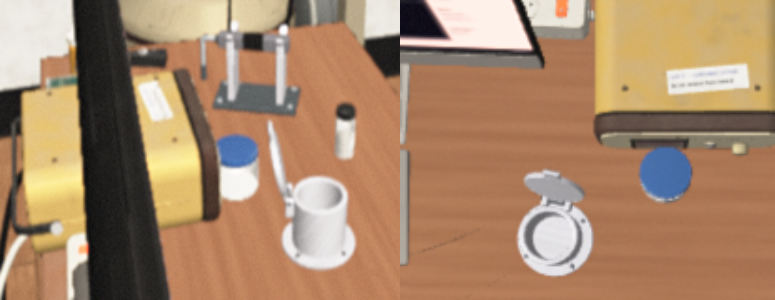

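The box front corner is near (0.635, -0.02) with its top at about 0.11, and the monitor edge is at x ≥ 0.70. A closed gripper behind the lid at (0.612, 0.017) is therefore clear.

Call:
arm_command([
  [0,0.05,0.2,0,0,0,0.03],
  [0,0.15,0.4,0,0,0,0.06],
  [0,0.25,0.65,0,0,0,0.08],
  [0,0.3,0.85,0,0,0,0.08],
  [0,0.4,1,0,0,0,0.08],
])

```text
time: 21.95
tcp_pos: [0.5947, -0.0794, 0.2561]
tcp_rot: [0.135, 0.991, 0.0, -0.0]
wrist_force: [0.9, -0.1, 0.4]
grip_width: -0.0002
finger_force: 0.0
```

Call:
arm_command([
  [0,0.05,0.25,0,0,0,0],
  [0,0.08,0.45,0,0,0,0],
  [0,0.09,0.49,0,0,0,0],
  [0,0.09,0.49,-0.1,0,0,0],
  [0,0.09,0.49,-0.25,0,0,0],
  [0,0.09,0.49,-0.25,0,0,0],
])

```text
time: 22.7
tcp_pos: [0.6107, 0.0161, 0.2037]
tcp_rot: [0.135, 0.991, -0.001, -0.002]
wrist_force: [-0.5, -0.1, -0.6]
grip_width: 0.0002
finger_force: 0.0
```

```bash
python3 - <<'E'
from h import *
s=state();print(s["time"],s["tcp_pos"],s["wrist_force"],s["tcp_rot"])
a=capture("side")[140:290,140:380]
b=capture("top")[80:240,180:380]
cv2.imwrite("pics/l2.png",np.hstack([cv2.resize(a,(400,300)),cv2.resize(b,(375,300))])[:,:,::-1])
E
```

```text
22.7 [0.61072597 0.01609489 0.20365777] [-0.54055857 -0.10545899 -0.60666101] [ 1.35399124e-01  9.90788250e-01 -5.51210499e-04 -2.32744803e-03]
```

View pics/l2.png

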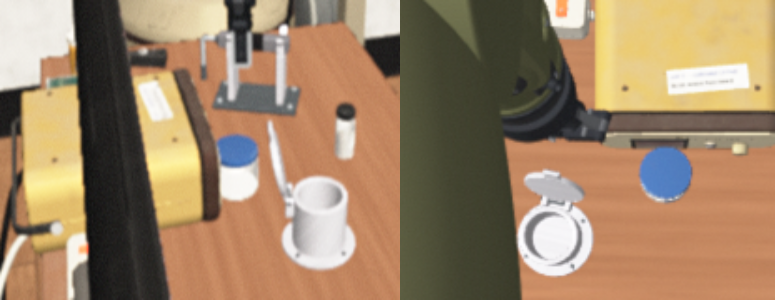

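The closed fingers hang behind the lid (242,62 left crop), clear of lid (272,125) and box. Lowering behind the lid, then pushing gently.

Call:
arm_command([
  [0,0,0,-0.12,0,0,0],
  [0,0,0,-0.24,0,0,0],
  [0,0,0,-0.36,0,0,0],
  [0,0,0,-0.45,0,0,0],
  [0,0,0,-0.49,0,0,0],
  [0,0,0,-0.49,0,0,0],
])

```text
time: 23.55
tcp_pos: [0.6127, 0.0168, 0.108]
tcp_rot: [0.135, 0.991, -0.0, -0.0]
wrist_force: [0.9, 0.6, 1.0]
grip_width: 0.0002
finger_force: 0.0
```

Call:
arm_command([
  [0,-0.04,0.01,0,0,0,0],
  [0,-0.08,0.02,0,0,0,0],
  [0,-0.12,0.03,0,0,0,0],
  [0,-0.15,0.04,0,0,0,0],
  [0,-0.175,0.047,0,0,0,0],
  [0,-0.2,0.053,0,0,0,0],
  [0,-0.225,0.06,0,0,0,0],
  [0,-0.25,0.067,-0.005,0,0,0],
  [0,-0.25,0.067,-0.005,0,0,0],
])

```text
time: 24.68
tcp_pos: [0.5617, 0.0305, 0.1066]
tcp_rot: [0.135, 0.991, 0.0, -0.001]
wrist_force: [0.1, 0.3, -0.2]
grip_width: -0.0001
finger_force: 0.1
```

```bash
python3 - <<'E'
from h import *
s=state();print(s["time"],s["tcp_pos"],s["wrist_force"])
a=capture("side")[140:290,140:380]
b=capture("top")[80:240,180:380]
cv2.imwrite("pics/l3.png",np.hstack([cv2.resize(a,(400,300)),cv2.resize(b,(375,300))])[:,:,::-1])
E
```

```text
24.675 [0.56173515 0.03050114 0.10661031] [ 0.05110821  0.28051489 -0.24742337]
```

View pics/l3.png

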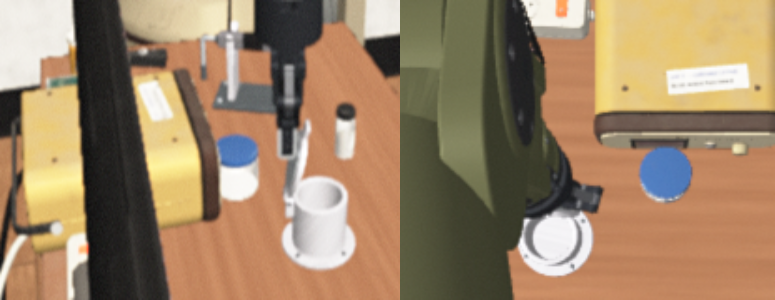

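The fingers at (288,145) have pushed the lid just past upright. Continuing along the arc.

Call:
arm_command([
  [0,-0.03,0.008,-0.02,0,0,0],
  [0,-0.063,0.017,-0.04,0,0,0],
  [0,-0.09,0.024,-0.06,0,0,0],
  [0,-0.111,0.03,-0.08,0,0,0],
  [0,-0.135,0.036,-0.105,0,0,0],
  [0,-0.155,0.041,-0.13,0,0,0],
  [0,-0.175,0.047,-0.155,0,0,0],
  [0,-0.2,0.054,-0.175,0,0,0],
  [0,-0.222,0.06,-0.185,0,0,0],
  [0,-0.222,0.06,-0.19,0,0,0],
  [0,-0.222,0.06,-0.19,0,0,0],
])

```text
time: 26.15
tcp_pos: [0.518, 0.0423, 0.0688]
tcp_rot: [0.135, 0.991, -0.0, -0.0]
wrist_force: [-0.1, 0.4, 0.2]
grip_width: 0.0001
finger_force: 0.0
```

Call:
arm_command([
  [0,0,0,-0.005,0,0,0],
  [0,0,0,-0.01,0,0,0],
  [0,0,0,-0.01,0,0,0],
])

```text
time: 26.52
tcp_pos: [0.5182, 0.0423, 0.067]
tcp_rot: [0.135, 0.991, 0.0, -0.0]
wrist_force: [-1.2, 0.4, 2.8]
grip_width: -0.0003
finger_force: 1.6
```

Call:
arm_command([
  [0,0,0,-0.003,0,0,0],
  [0,0,0,-0.007,0,0,0],
  [0,0,0,-0.007,0,0,0],
])

```text
time: 26.9
tcp_pos: [0.5183, 0.0423, 0.0668]
tcp_rot: [0.135, 0.991, 0.0, 0.0]
wrist_force: [-5.2, -0.0, 15.8]
grip_width: 0.0003
finger_force: 7.8
```

Call:
arm_command([
  [0,0,0,0.05,0,0,0],
  [0,0,0,0.2,0,0,0],
  [0,0,0,0.45,0,0,0],
  [0,0,0,0.7,0,0,0],
  [0,-0.25,0.2,0.9,0,0,0],
  [0,-0.5,0.5,0.9,0,0,0],
  [0,-0.5,0.8,0.9,0,0,0],
  [0,-0.5,1,0.9,0,0,0],
  [0,-0.5,1,0.9,0,0,0],
])

```text
time: 28.02
tcp_pos: [0.4178, 0.2458, 0.2457]
tcp_rot: [0.132, 0.991, 0.001, 0.0]
wrist_force: [-0.0, 0.0, 0.1]
grip_width: 0.0003
finger_force: 0.0
```

```bash
python3 - <<'E'
from h import *
s=state();print(s["time"],s["tcp_pos"],s["wrist_force"])
a=capture("side")[140:290,240:400];b=capture("top")[140:280,230:450]
for c in("side","top"):
    for n in("probe","lid_centre","vial","pot"):print(c,n,[((w(c,d["xyz"])).round(4),round(d["score"],2)) for d in landmark_of(n,c)[:1]])
cv2.imwrite("pics/e.png",np.hstack([cv2.resize(a,(320,300)),cv2.resize(b,(471,300))])[:,:,::-1])
E
```

```text
28.025 [0.41783177 0.24575183 0.24571654] [-0.03915619  0.04018573  0.13557748]
side probe [(array([ 0.517 , -0.2798,  0.0862]), 0.58)]
side lid_centre [(array([0.5222, 0.0412, 0.0688]), 0.75)]
side vial [(array([ 0.4274, -0.1142, -0.0008]), 0.85)]
side pot [(array([ 0.5955, -0.0864, -0.0011]), 0.58)]
top probe [(array([ 0.5163, -0.2819,  0.0862]), 0.84)]
top lid_centre [(array([0.5257, 0.038 , 0.0687]), 0.91)]
top vial [(array([ 0.4292, -0.122 ,  0.0049]), 0.45)]
top pot [(array([ 5.927e-01, -8.950e-02,  5.000e-04]), 0.79)]
```

View pics/e.png

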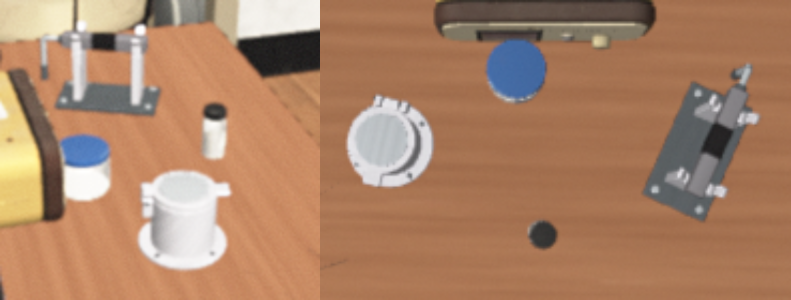

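The lid lies flat on the well (185,188), the probe is in its forks (100,42), and the vial and jar haven't moved.

```bash
python3 -c "
from plant import order;print(order.finish_job())"
```

```text
the job is handed in; nothing more can be done
None
```

I dipped the probe about 30 mm below the well's rim for over a second with no contact felt, laid it back in its rest, pressed the lid shut, left the vial and jar in place, and handed the job in at about 28 s; no verdict was returned.

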